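# Set the amber filter and swing in the viewing lens

### The job

Push a spoke of the filter wheel with a fingertip to turn it until the amber filter lies centred over the white light port, covering it fully; then push the blue swing arm round until its lens is centred above the port too. Leave both at rest there. Push gently, grip or lift nothing, and leave the loose things on the plate and bench where they are.

Things in the scene. Friction and masses are not known exactly. Their poses are not given: they have to be found in the camera images.
- stage: Fixed black base plate of the viewing stage, 270 mm (its x) by 400 mm (its y), 20 mm thick; origin under the centre of its underside, z up. It carries the filter wheel, the light port and the post of the swing-arm lens; in one line along its y axis: hub at y = -55 mm, port at y = +40 mm, post at y = +155 mm.
- hub (a point): Point on the vertical axis of the filter wheel, 51 mm above the bench, level with the middle of its four spokes, which stand 90 degrees apart. Each is a bar 14 mm wide and 12 thick, 45 to 57 mm above the bench (25 mm free below, down to the plate), bare between 28 and 73 mm from the axis. In the middle a black knob 28 mm across, top 79 mm above the bench.
- amber (a point): Centre of the amber (orange) filter, 51 mm above the bench; glass 34 mm across in a round frame 44 mm across, 12 thick, at the end of a spoke, 95 mm from the wheel's axis. The other spokes end in like frames; counter-clockwise from above the filters are amber, blue, green, violet.
- wheel (a joint): Angle of the filter wheel, growing counter-clockwise seen from above; 0 (and every full turn) has amber exactly over the port. Turns freely either way, more than a full turn; friction holds it where it is left (about 2 N at 60 mm from the axis turns it).
- port (a point): Centre of the light port, a white disc 18 mm across with a grey rim 28 mm across in the plate's top, 20 mm above the bench; a white line on the plate runs from it towards the post.
- post (a point): Point on the vertical axis of the lens arm, on top of the steel post, 104 mm above the bench, level with the middle of the arm.
- lens (a point): Centre of the clear lens at the end of the blue swing arm, 115 mm from the post's axis, 104 mm above the bench. Lens frame 52 mm across, from 96 to 112 mm above the bench; glass 42 mm across. The arm is a bar 14 mm wide, 98 to 110 mm above the bench, bare between 16 and 90 mm from the post's axis.
- lens_arm (a joint): Angle of the lens arm, growing counter-clockwise seen from above; 0 has the lens exactly over the port, negative values have it swung out towards the robot's side of the stage. Range -2.2 to 0.6; no stop or catch at 0; friction holds it where it is left (about 2 N at 60 mm turns it).
- cap: Bystander, loose: red lens cap lying on the plate, 40 mm across, 16 high; origin at the centre of its underside.
- spare_ring: Bystander, loose: brass spare ring lying on the plate, 36 mm across, 10 high; origin at the centre of its underside.
- tube: Bystander, loose: steel lens tube standing on the plate, 30 mm across, 45 high; origin at the centre of its underside.
- carton: Bystander, loose: cardboard carton 100x75 mm, 55 high, beside the stage; origin at the centre of its underside.
- dish: Bystander, loose: shallow glass dish 90 mm across, 16 high, beside the stage; origin at the centre of its underside.
- bottle: Bystander, loose: small amber glass bottle 44 mm across, 90 high, beside the stage; origin at the centre of its underside.
- driver: Bystander, loose: screwdriver with orange handle, 160 mm long, lying on the bench; origin near its middle.

How it is judged (in metres and radians):
On the way, in this order (a step that is already met when the one before it is completed fails the run):
1. the amber filter rests over the light port (centres within 8 mm seen from above) (horizontal distance between amber and port below 0.008 m and velocity of joint wheel between -0.05 and 0.05 rad/s), for 0.3 s.
2. then the lens rests above the port (centres within 10 mm seen from above), the amber filter still in place (horizontal distance between amber and port below 0.008 m and horizontal distance between lens and port below 0.01 m and velocity of joint lens_arm between -0.05 and 0.05 rad/s), for 0.2 s.
At the end, for the whole second after the job is handed in: Seen from above, the centre of the amber filter is within 8 mm and that of the lens within 10 mm of the port's centre; wheel and arm are at rest, and every loose thing is within 20 mm of where it stood (all of step 2 and velocity of joint wheel between -0.05 and 0.05 rad/s and distance of each of cap, spare_ring, tube, carton, dish, bottle, driver from where it was at the start of the episode below 0.02 m); the robot touches nothing.
It fails at once if the fingers press on the wheel or the lens arm with more than 18 N (a shove or a grip) (contact force between the fingers and wheel above 18 N or contact force between the fingers and lens_arm above 18 N).
It fails at once if a loose thing is moved or lifted more than 20 mm from where it stood (distance of any of cap, spare_ring, tube, carton, dish, bottle, driver from where it was at the start of the episode above 0.02 m).
It also fails if it takes over 58 s, if anything falls off the work surface, if the arm or the gripper's body presses on something with over 40 N, if the wrist force passes 120 N, or if a joint passes its speed limit or range.

### The arm

A 6-joint arm with a two-finger parallel gripper is mounted at the origin on the work surface. World frame = base frame: x ahead of the robot, y to its left, z up, the work surface at z = 0. Lengths are in m, angles in degrees, forces in N, time in s.
With the tool pointing down it reaches from about 0.35 to 0.875 m from the base axis. Payload 4.2 kg.
Tool frame: the origin (TCP) lies on the mounting face of the last link; the fingertips stand 182 mm ahead of it and the grasp point (between the pads) lies 164 mm ahead of it (r.tcp_to_grasp is the distance from the TCP to the grasp point, in m); z points along the fingers, y is the line along which they close (so a half turn about z gives the same grasp; the last joint's range is limited). The gripper opens to 87 mm and grips with 3 to 60 N. Pads are 19 mm wide; open, the fingers measure 117 mm over their backs; the gripper's body (75 mm by 190 mm) begins 51 mm behind the grasp point.
Start: joints at [84.718, 22.042, 0.453, 0, -68.411, -14.817], TCP at [0.215, 0.587, 0.405] pointing down, gripper open.
Joint ranges: [-179.83, 179.83], [-69.29, 118.12], [-61.27, 80.66], [-181.25, 117.63], [-171.15, -9.14], [-177.46, 177.46]. Speed limits (degrees/s): [159.86, 159.86, 180, 180, 180, 180].

### API

Orientations are given as a 3x3 rotation matrix whose columns are the frame's x, y, z axes.
In Python, from station import sense, eyes, r gives the robot as it stands.
- The arm moves only by the tool jog_arm, never from a script. Its argument "increments" is a list of rows, each a list of 4 numbers: the shift along the tool's x, y, z normalised to -1 to 1, where 1 is 0.02 m, then the turn about the tool's z normalised to -1 to 1, where 1 is 0.08 rad. A call has 1 to 10 rows; each row shifts and turns the commanded pose from where the row before left it, along the tool's axes as they then stand; what a row does not reach is not made up. A row lasts 1/10 s, in which the tool goes at most 50 mm and 8.59 degrees, less where a joint would pass 70% of its speed; a pose out of reach is approached as far as the arm can. A call with a number of a shift or a turn outside -1 to 1 is refused whole. A call with a gripper value outside its range is refused whole. "grip" is the finger opening in mm, from 0 to 87, set as the call begins (left out, the last holds). The fingers move at their own pace and stop on an object; the grip force is fixed at half the most. Time passes only in rows, so rows that do not move let the fingers close. It gives the time, the measured TCP pose, the force, the opening and the grip force at its end, in the units of the state.
- sense(): the state, without advancing time (a new reading comes with each control period).
- eyes.capture(name): name is "scene" or "side" or "wrist"; returns the picture (480x640x3 uint8, blue, green, red); there is no depth.
- eyes.get_calibration(name): a dict with "camera_matrix" (3x3 intrinsics, pixels), "R" (3x3) and "t" (3): a world point X has camera coordinates R X + t; the wrist camera has in their place "T_tool_cam" (4x4, takes a point from camera to tool coordinates, whose origin is the TCP and whose axes are the flange's). Camera axes: x right, y down, z forward; pixel columns grow to the right and rows downward; lengths in m; the calibration is good to about 2 mm. The wrist camera is an equidistant fisheye: a pixel r from the principal point sees the ray r / f radians off the axis. A picture is of the moment at which its call begins: read the wrist's pose just before it. get_calibration takes no time and is no camera call.
- r.finish_job(): hands the job in; it is judged then, once.
Trained networks look in the newest picture that a camera, given by its name, has taken for a name from the list of things; names that differ only in an ending like _2 or _b are one class to them, and where a whole thing is asked for, a point or a joint stands for the part that bears it (a point fixed in the world has none). Each returns a list of dicts, best first, with "conf" (0 to 1); they miss things now and then, are a little off and sometimes report something else, mostly with a low value. They report only what shows in the picture. A call takes as long as a camera call.
- eyes.spot_in(camera, name): "centre" ([x, y, z] in m, in world coordinates, good to about 4 mm: the middle of the surface that is visible of it).
- eyes.outline_of(camera, name): "mask" (480x640 bool, what is visible of it).
The state is a dict: "time_s": time; "joints": joint angles; "joint_velocities": joint speeds; "effort": joint torques, N m; "tcp_pos": TCP position; "ee_rot": TCP orientation; "wrist_force": force on the tool from outside, world axes, zero at the start; "moment": the same for the moment, N m; "gripper_width": opening from 0.0 (shut) to 1.0 (fully open); "gripper_force": force on a finger pad.
Only numpy, scipy, OpenCV 4.12 (cv2) and the standard library are available. Lean on these libraries where they do the work, as an engineer would, in place of code of your own. Each camera call takes 0.05 s, during which the arm holds its last target. There are 200 camera calls.

## Working session

There is one attempt and no reset: what is moved stays moved. The work goes in short steps, Python scripts to look and compute and a tool call to move; the robot and the scene stay as the last step left them, time stands still between calls to the robot, and variables do not carry over. Pictures are saved under pics/ and viewed, at most 10 in all, crops included, and the job is handed in when it is done.

Besides the shell and the picture viewer there is one more tool, called after "Emit:" as name([rows], argument=value, ...), one row to a line, values as JSON. jog_arm: Moves the arm, as the interface text tells. Its arguments: {"type":"object","properties":{"increments":{"type":"array"},"grip":{"type":"number"}},"required":["increments"]}

```bash
mkdir -p pics; cat > m.py <<'E'
import numpy as np, cv2
from station import sense, eyes, r
E
python3 - <<'E'
from m import *
s=sense(); print(s['time_s'],s['tcp_pos'],s['ee_rot'],s['gripper_width'])
for c in ['scene','side']:
    im=eyes.capture(c); cv2.imwrite(f'pics/{c}0.png',im)
    for n in ['stage','hub','amber','port','post','lens','cap','spare_ring','tube','carton','dish','bottle','driver']:
        try:
            l=eyes.spot_in(c,n); print(c,n,[(np.round(d['centre'],3).tolist(),round(d['conf'],2)) for d in l[:2]])
        except Exception as e: print(c,n,e)
print(sense()['time_s'])
E
```

```text
0.0 [0.21466641 0.58675947 0.40365138] [[ 9.39025954e-01 -3.43845584e-01 -6.86511468e-04]
 [-3.43846261e-01 -9.39023623e-01 -2.09365185e-03]
 [ 7.52424573e-05  2.20204783e-03 -9.99997573e-01]] 0.9976257080689697
scene stage [([0.597, 0.114, 0.021], 0.71)]
scene hub [([0.603, 0.111, 0.02], 0.74)]
scene amber [([0.578, 0.016, 0.058], 0.75), ([0.529, 0.21, 0.109], 0.46)]
scene port [([0.598, 0.112, 0.018], 0.89)]
scene post [([0.601, 0.112, 0.023], 0.63), ([0.523, 0.208, 0.109], 0.54)]
scene lens [([0.528, 0.208, 0.111], 0.61)]
scene cap [([0.66, -0.118, 0.036], 0.56)]
scene spare_ring [([0.706, 0.184, 0.053], 0.49), ([0.435, -0.098, 0.034], 0.45)]
scene tube []
scene carton [([0.623, -0.392, 0.045], 0.84)]
scene dish [([0.432, 0.395, 0.011], 0.65), ([0.434, -0.096, 0.031], 0.24)]
scene bottle [([0.616, 0.424, 0.052], 0.88)]
scene driver [([0.597, 0.112, 0.018], 0.64), ([0.414, -0.412, 0.017], 0.55)]
side stage [([0.562, 0.025, 0.023], 0.95)]
side hub [([0.561, 0.032, 0.019], 0.95), ([0.563, -0.005, 0.053], 0.2)]
side amber [([0.566, -0.004, 0.053], 0.56)]
side port [([0.561, 0.033, 0.022], 0.6)]
side post [([0.567, 0.027, 0.019], 0.93)]
side lens [([0.516, 0.199, 0.107], 0.96)]
side cap [([0.657, -0.133, 0.036], 0.66)]
side spare_ring [([0.437, -0.102, 0.03], 0.49)]
side tube [([0.516, 0.205, 0.106], 0.68), ([0.694, 0.165, 0.052], 0.47)]
side carton [([0.611, -0.44, 0.054], 0.84), ([0.563, 0.03, 0.025], 0.43)]
side dish [([0.437, 0.403, 0.011], 0.98), ([0.562, 0.035, 0.022], 0.67)]
side bottle [([0.6, 0.401, 0.049], 0.82)]
side driver [([0.406, -0.424, 0.024], 0.76), ([0.44, 0.408, 0.012], 0.51)]
1.4
```

View pics/scene0.png

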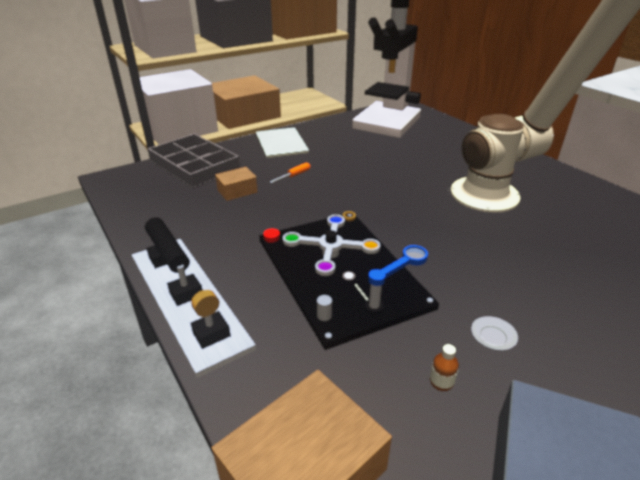

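View pics/side0.png

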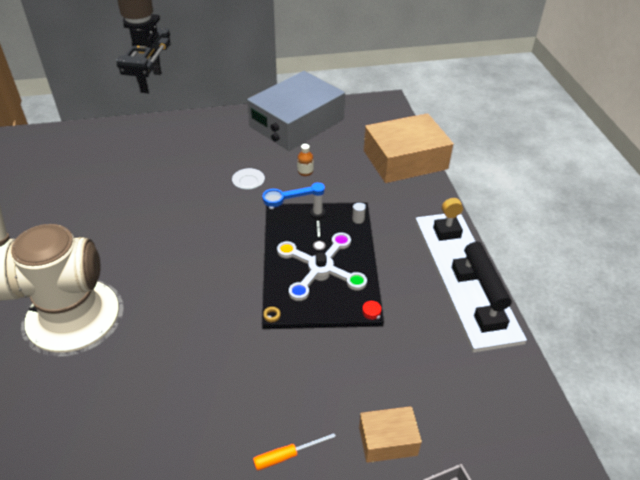

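The scene view shows amber at (371,245), lens at (415,254) and port at (349,276). In the side view the port is at (319,245), amber (287,249), blue (298,291), post (318,188) and lens (272,198). I'll refine these by colour blobs and fit the stage pose.

```bash
cat >> m.py <<'E'
from scipy.optimize import least_squares
H={'amber':(8,24),'green':(50,75),'blue':(105,128),'violet':(138,160)}
def blob(im,px,hsvr=None,rad=12,white=False):
    h=cv2.cvtColor(im,cv2.COLOR_BGR2HSV).astype(int)
    if white: m=(h[...,2]>170)&(h[...,1]<60)
    else: m=(h[...,0]>=hsvr[0])&(h[...,0]<=hsvr[1])&(h[...,1]>110)&(h[...,2]>70)
    yy,xx=np.mgrid[:480,:640]; m&=(xx-px[0])**2+(yy-px[1])**2<rad**2
    w=m.astype(float); n=w.sum()
    return np.array([(xx*w).sum()/n,(yy*w).sum()/n]),int(n)
def proj(c,X):
    k=eyes.get_calibration(c); Y=np.array(k['R'])@X+np.array(k['t']); p=np.array(k['camera_matrix'])@Y; return p[:2]/p[2]
def back(c,px,z):
    k=eyes.get_calibration(c);R=np.array(k['R']);t=np.array(k['t']);K=np.array(k['camera_matrix'])
    d=R.T@np.linalg.inv(K)@np.array([px[0],px[1],1]);o=-R.T@t
    return o+d*(z-o[2])/d[2]
E
python3 - <<'E'
from m import *
G={'scene':{'amber':(371,245),'green':(291,238),'blue':(336,220),'violet':(325,267)},
'side':{'amber':(287,249),'green':(357,281),'blue':(298,291),'violet':(341,240)}}
P={'scene':(349,276),'side':(319,245)}
obs=[]
for c in G:
    im=cv2.imread(f'pics/{c}0.png')
    for i,n in enumerate(['amber','blue','green','violet']):
        b,k=blob(im,G[c][n],H[n]); print(c,n,b.round(1),k,back(c,b,.055).round(4)); obs.append((c,i,b))
    b,k=blob(im,P[c],rad=6,white=True); print(c,'port',b.round(1),k,back(c,b,.02).round(4)); obs.append((c,'port',b))
for c,l,p in [('scene',(415,254),(377,276)),('side',(273,198),(318,188))]:
    print(c,'lens',back(c,l,.108).round(4),'post',back(c,p,.11).round(4)); obs+=[(c,'post',np.array(p))]
def res(v):
    x,y,a,q=v[:4]; e=[]; u=np.array([-np.sin(a),np.cos(a)]); 
    for c,n,b in obs:
        if n=='port': X=[*(np.array([x,y])+.04*u),.02]
        elif n=='post': X=[*(np.array([x,y])+.155*u),.11]
        else:
            t=a+np.pi/2+q+n*np.pi/2; X=[*(np.array([x,y])-.055*u+.095*np.array([np.cos(t),np.sin(t)])),.055]
        e+=list(proj(c,np.array(X))-b)
    return e
s=least_squares(res,[.58,.06,0,.9],loss='soft_l1'); v=s.x
print(v,np.round(res(v),1)); x,y,a,q=v; u=np.array([-np.sin(a),np.cos(a)])
print('hub',v[:2]-.055*u,'port',v[:2]+.04*u,'post',v[:2]+.155*u,'wheel deg',np.degrees(q))
for c in G:
    im=cv2.imread(f'pics/{c}0.png'); crop=im[170:340,220:460] if c=='side' else im[200:350,250:450]
    cv2.imwrite(f'pics/{c}_crop.png',cv2.resize(crop,None,fx=3,fy=3,interpolation=cv2.INTER_CUBIC))
E
```

```text
scene amber [370.5 244.3] 73 [0.4966 0.0703 0.055 ]
scene blue [335.6 219.3] 56 [ 0.5037 -0.0632  0.055 ]
scene green [291.5 237.4] 60 [ 0.6378 -0.0564  0.055 ]
scene violet [324.6 265.6] 88 [0.6313 0.0769 0.055 ]
scene port [348.3 275. ] 52 [0.5808 0.099  0.02  ]
side amber [285.4 247.6] 20 [0.4951 0.073  0.055 ]
side blue [298.4 289.8] 109 [ 0.5031 -0.0632  0.055 ]
side green [356.3 279.6] 105 [ 0.6374 -0.057   0.055 ]
side violet [340.9 239. ] 83 [0.631  0.0775 0.055 ]
side port [318.7 244.8] 64 [0.5817 0.1024 0.02  ]
scene lens [0.4873 0.204  0.108 ] post [0.6012 0.2173 0.11  ]
side lens [0.4848 0.1955 0.108 ] post [0.6    0.2109 0.11  ]
[ 0.57564469  0.06149331 -0.15780301  0.99148721] [ 0.2  0.2  0.2 -0.1  0.1 -0.1  0.3  0.1  0.1  0.6  0.8  0.5  0.   0.
 -0.  -0.1 -0.1  0.   0.2  0.4 -0.4 -1.  -0.3 -0.9]
hub [0.5670015  0.00717669] port [0.58193064 0.1009963 ] post [0.60000277 0.21456742] wheel deg 56.80803232120676
```

The fit residuals are under 1 px. That puts the hub at (0.567, 0.007) and the wheel at +56.8°, so it must turn clockwise. I'll push the blue-filter spoke from behind with closed fingers.

Emit:
jog_arm([
  [1,0.9,0,0],
  [1,0.9,0,0],
  [1,0.9,0,0],
  [1,0.9,0,0],
  [1,0.9,0,0],
  [1,0.9,0,0],
  [1,0.9,0,0],
  [1,0.9,0,0],
  [1,0.9,0,0],
  [1,0.9,0,0],
], grip=0)

```text
time_s: 2.4
tcp_pos: [0.3411, 0.3481, 0.405]
ee_rot: [[0.939, -0.343, 0.0], [-0.343, -0.939, 0.0], [0.0, -0.0, -1.0]]
wrist_force: [-0.7, 0.6, 0.3]
gripper_width: 0.173
gripper_force: 0.0
```

Emit:
jog_arm([
  [1,0.9,0,0],
  [1,0.9,0,0],
  [1,0.9,0,0],
  [1,0.9,0,0],
  [1,0.9,0,0],
  [1,0.9,0,0],
  [1,0.9,0,0],
  [1,0.9,0,0],
  [1,0.9,0,0],
  [1,0.9,0,0],
])

```text
time_s: 3.4
tcp_pos: [0.467, 0.1103, 0.405]
ee_rot: [[0.939, -0.344, 0.001], [-0.344, -0.939, 0.0], [0.0, -0.0, -1.0]]
wrist_force: [-0.4, -0.5, -1.2]
gripper_width: 0.008
gripper_force: 0.0
```

Emit:
jog_arm([
  [1,0.9,0,0],
  [1,0.9,0,0],
  [1,0.9,0,0],
  [1,0.9,0,0],
  [1,0.9,0,0],
  [1,0.9,0,0],
  [1,0.9,0,0],
  [0,0,0,0],
  [0,0,0,0],
])

```text
time_s: 4.3
tcp_pos: [0.5548, -0.0554, 0.4045]
ee_rot: [[0.939, -0.345, -0.001], [-0.345, -0.939, 0.0], [-0.001, 0.0, -1.0]]
wrist_force: [0.9, 0.5, -0.3]
gripper_width: 0.007
gripper_force: 0.0
```

Emit:
jog_arm([
  [0,0,1,0.8],
  [0,0,1,0.8],
  [0,0,1,0.8],
  [0,0,1,0.8],
  [0,0,1,0.8],
  [0,0,1,0.8],
  [0,0,0,0],
  [0,0,0,0],
  [0,0,0,0],
])

```text
time_s: 5.2
tcp_pos: [0.5552, -0.0546, 0.2862]
ee_rot: [[0.743, -0.669, 0.003], [-0.669, -0.743, 0.0], [0.002, -0.002, -1.0]]
wrist_force: [-0.4, 0.1, 0.1]
gripper_width: 0.008
gripper_force: 0.0
```

Emit:
jog_arm([
  [0,0,0.7,0],
  [0,0,0.7,0],
  [0,0,0.7,0],
  [0,0,0.5,0],
  [0,0,0.5,0],
  [0,0,0,0],
])

```text
time_s: 5.8
tcp_pos: [0.5546, -0.055, 0.2219]
ee_rot: [[0.742, -0.67, -0.002], [-0.67, -0.742, -0.0], [-0.001, 0.001, -1.0]]
wrist_force: [-0.4, 0.3, 0.3]
gripper_width: 0.004
gripper_force: 0.0
```

```bash
python3 - <<'E'
from m import *
im=eyes.capture('side'); cv2.imwrite('pics/side1.png',cv2.resize(im[170:340,220:460],None,fx=3,fy=3,interpolation=cv2.INTER_CUBIC))
print(sense()['tcp_pos'],sense()['joints'])
E
```

```text
[ 0.55487285 -0.05501253  0.22259477] [ 1.09928842e+01  2.69743824e+01 -2.17909685e+01  7.11664583e-03
 -4.12692023e+01  3.69160180e+01]
```

View pics/side1.png

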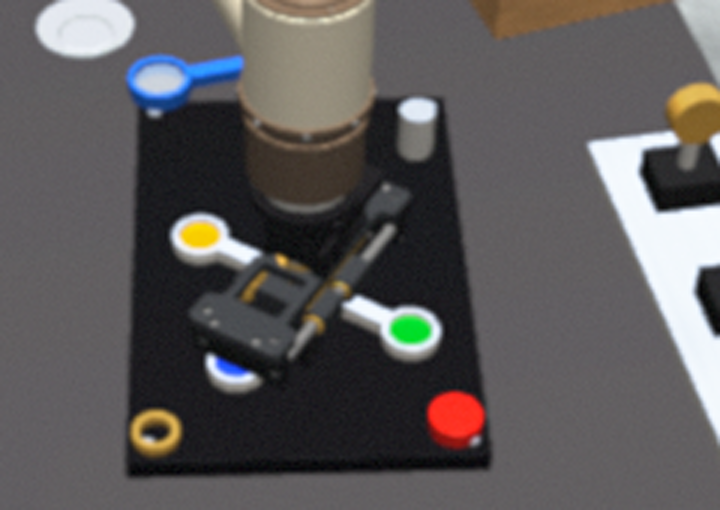

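The fingers are in the free gap behind the blue spoke and lined up with it. The ring and cap are clear.

Emit:
jog_arm([
  [-0.15,0,0,0],
  [-0.15,0,0,0],
  [-0.15,0,0,0],
  [-0.1,0,0,0],
  [-0.1,0,0,0],
  [-0.05,0,0,0],
  [-0.05,0,0,0],
  [-0.05,0,0,0],
  [0,0,0,0],
])

```text
time_s: 6.75
tcp_pos: [0.543, -0.0445, 0.223]
ee_rot: [[0.742, -0.67, 0.0], [-0.67, -0.742, -0.0], [0.0, 0.0, -1.0]]
wrist_force: [1.0, -3.4, 1.7]
gripper_width: 0.003
gripper_force: 1.4
```

Emit:
jog_arm([
  [-0.1,0.03,0,0.5],
  [-0.1,0.03,0,0.5],
  [-0.1,0.03,0,0.5],
  [-0.1,0.03,0,0.5],
  [-0.1,0.03,0,0.5],
  [-0.1,0.03,0,0.5],
  [-0.1,0.03,0,0.5],
  [-0.1,0.03,0,0.5],
  [0,0,0,0],
])

```text
time_s: 7.65
tcp_pos: [0.529, -0.0351, 0.2229]
ee_rot: [[0.493, -0.87, 0.0], [-0.87, -0.493, 0.0], [-0.0, -0.0, -1.0]]
wrist_force: [0.4, -1.4, 1.3]
gripper_width: 0.005
gripper_force: 0.8
```

```bash
cat >> m.py <<'E'
hub=np.array([.5670,.0072]);port=np.array([.5819,.1010]);post=np.array([.6000,.2146])
def wheel(names='amber green blue violet'.split()):
    "wheel angle (deg) from colour blobs, each camera and filter"
    u=port-hub;a0=np.degrees(np.arctan2(u[1],u[0]))
    for c in ['scene','side']:
        im=eyes.capture(c); h=cv2.cvtColor(im,cv2.COLOR_BGR2HSV).astype(int)
        for n in names:
            i=['amber','blue','green','violet'].index(n)
            m=((h[...,0]>=H[n][0])&(h[...,0]<=H[n][1])&(h[...,1]>130)&(h[...,2]>90)).astype(np.uint8)
            k,_,st,ce=cv2.connectedComponentsWithStats(m)
            for j in range(1,k):
                if st[j,4]<20: continue
                d=back(c,ce[j],.055)[:2]-hub
                if abs(np.hypot(*d)-.095)<.012: print(c,n,st[j,4],'r',np.hypot(*d).round(4),'deg',((np.degrees(np.arctan2(d[1],d[0]))-a0-90*i+180)%360-180).round(1))
def tool():
    s=sense();R=s['ee_rot'];d=s['tcp_pos'][:2]-hub;print('tool-rel-hub xy',R[:2,0]@d,R[:2,1]@d,'z',s['tcp_pos'][2],'yaw',np.degrees(np.arctan2(R[1,0],R[0,0])),'F',s['wrist_force'],'t',s['time_s'])
E
python3 -c "
from m import *
tool();wheel()"
```

```text
tool-rel-hub xy 0.01802112053984513 0.05387134476342565 z 0.22289165880612516 yaw -60.4308657042347 F [ 0.42743783 -1.43028397  1.29021015] t 7.65
scene amber 71 r 0.0947 deg 36.3
scene green 48 r 0.095 deg 36.5
scene blue 54 r 0.095 deg 36.6
scene violet 76 r 0.0953 deg 35.9
side amber 30 r 0.0994 deg 38.8
side green 98 r 0.0955 deg 36.3
side blue 22 r 0.0916 deg 41.9
side violet 70 r 0.0953 deg 35.5
```

Emit:
jog_arm([
  [-0.1,0.03,0,0.5],
  [-0.1,0.03,0,0.5],
  [-0.1,0.03,0,0.5],
  [-0.1,0.03,0,0.5],
  [-0.1,0.03,0,0.5],
  [-0.1,0.03,0,0.5],
  [-0.1,0.03,0,0.5],
  [-0.1,0.03,0,0.5],
  [-0.1,0.03,0,0.5],
  [0,0,0,0],
])

```text
time_s: 8.75
tcp_pos: [0.5177, -0.0202, 0.2227]
ee_rot: [[0.156, -0.988, -0.0], [-0.988, -0.156, 0.0], [-0.0, 0.0, -1.0]]
wrist_force: [-0.2, -2.0, 0.7]
gripper_width: 0.006
gripper_force: 0.7
```

Emit:
jog_arm([
  [-0.1,0.03,0,0.5],
  [-0.1,0.03,0,0.5],
  [-0.1,0.03,0,0.5],
  [-0.1,0.03,0,0.5],
  [0,0,0,0],
])

```text
time_s: 9.25
tcp_pos: [0.5144, -0.0124, 0.2226]
ee_rot: [[-0.003, -1.0, -0.001], [-1.0, 0.003, 0.0], [-0.0, 0.001, -1.0]]
wrist_force: [-0.4, -1.2, 0.1]
gripper_width: 0.003
gripper_force: 0.4
```

```bash
python3 -c "
from m import *
tool();wheel()"
```

```text
tool-rel-hub xy 0.019768451855395868 0.052494555184721146 z 0.22258992242405612 yaw -90.16451005309852 F [-0.35424352 -1.16063974  0.12880299] t 9.25
scene amber 80 r 0.0943 deg 8.8
scene green 44 r 0.0964 deg 8.3
scene blue 57 r 0.0949 deg 9.2
scene violet 70 r 0.0952 deg 8.5
side green 103 r 0.0954 deg 8.8
side blue 97 r 0.0944 deg 8.7
side violet 84 r 0.0953 deg 8.7
```

Emit:
jog_arm([
  [-0.1,0.03,0,0.48],
  [-0.1,0.03,0,0.48],
  [-0.1,0.03,0,0.48],
  [-0.1,0.03,0,0.46],
  [0,0,0,0],
])

```text
time_s: 9.85
tcp_pos: [0.5125, -0.0044, 0.2225]
ee_rot: [[-0.154, -0.988, -0.001], [-0.988, 0.154, -0.0], [0.0, 0.001, -1.0]]
wrist_force: [-0.6, -0.3, 0.7]
gripper_width: 0.005
gripper_force: 0.4
```

```bash
python3 -c "
from m import *
tool();wheel()"
```

```text
tool-rel-hub xy 0.019859232110506157 0.0520625423559489 z 0.22249169181596823 yaw -98.87929272176626 F [-0.59794337 -0.31302174  0.69280795] t 9.85
scene amber 81 r 0.0944 deg 0.1
scene green 26 r 0.0968 deg 3.6
scene blue 58 r 0.0945 deg 0.6
scene violet 67 r 0.0952 deg 0.0
side green 105 r 0.0954 deg 0.2
side blue 93 r 0.0954 deg 0.1
side violet 83 r 0.0955 deg 0.3
```

Amber is within about 0.3° of the port. I'll back off, rise, and go over to the far side of the lens arm.

Emit:
jog_arm([
  [0.3,0,0,0],
  [0.5,0,0,0],
  [0,0,-1,0],
  [0,0,-1,0],
  [0,0,-1,0],
  [0,0,-1,0],
  [0,0,-1,0],
  [0,0,-0.5,0],
  [0,0,0,0],
])

```text
time_s: 10.85
tcp_pos: [0.5105, -0.0206, 0.334]
ee_rot: [[-0.156, -0.988, 0.003], [-0.988, 0.156, 0.001], [-0.001, -0.003, -1.0]]
wrist_force: [0.0, -0.1, -0.0]
gripper_width: 0.004
gripper_force: 0.0
```

Emit:
jog_arm([
  [-1,0.05,0,0],
  [-1,0.05,0,0],
  [-1,0.05,0,0],
  [-1,0.05,0,0],
  [-1,0.05,0,0],
  [-1,0.05,0,0],
  [-1,0.05,0,0],
  [-1,0.05,0,0],
  [-1,0.05,0,0],
  [-1,0.05,0,0],
])

```text
time_s: 11.85
tcp_pos: [0.5315, 0.1799, 0.3317]
ee_rot: [[-0.156, -0.988, -0.002], [-0.988, 0.156, -0.001], [0.001, 0.001, -1.0]]
wrist_force: [0.2, -0.3, 0.2]
gripper_width: 0.004
gripper_force: 0.0
```

Emit:
jog_arm([
  [-1,0.05,0,0],
  [-1,0.05,0,0],
  [-0.8,0.05,0,0],
  [0,0,0,-0.9],
  [0,0,0,-0.9],
  [0,0,0,-0.9],
  [0,0,0,-0.9],
  [0,0,0,0],
  [0,0,0,0],
])

```text
time_s: 12.75
tcp_pos: [0.5372, 0.2351, 0.3327]
ee_rot: [[0.13, -0.991, -0.0], [-0.991, -0.13, -0.0], [-0.0, 0.0, -1.0]]
wrist_force: [1.2, 0.1, -0.0]
gripper_width: 0.002
gripper_force: 0.0
```

```bash
cat >> m.py <<'E'
def lens():
    v=port-post;a0=np.degrees(np.arctan2(v[1],v[0]))
    for c in ['scene','side']:
        im=eyes.capture(c)
        l=eyes.outline_of(c,'lens')
        if l:
            m=l[0]['mask'].astype(np.uint8); h=cv2.cvtColor(im,cv2.COLOR_BGR2HSV).astype(int)
            ys,xs=np.nonzero(m); P=np.array([back(c,(x,y),.108)[:2] for x,y in zip(xs,ys)])-post
            rr=np.hypot(*P.T); print(c,'conf',l[0]['conf'],'n',len(P),'r',rr.min().round(3),rr.max().round(3))
            Q=P[rr>.092]
            if len(Q)>20:
                q=Q.mean(0); print('  lens r',np.hypot(*q).round(4),'deg',((np.degrees(np.arctan2(q[1],q[0]))-a0+180)%360-180).round(1),'pos',(q+post).round(4))
        else: print(c,'none')
def toolp():
    s=sense();R=s['ee_rot'];d=s['tcp_pos'][:2]-post;print('tool-rel-post xy',R[:2,0]@d,R[:2,1]@d,'tcp',s['tcp_pos'],'yaw',np.degrees(np.arctan2(R[1,0],R[0,0])),'F',s['wrist_force'],'t',s['time_s'])
E
python3 -c "
from m import *
toolp();wheel();lens()"
```

```text
tool-rel-post xy -0.02846520982595904 0.059554243609269523 tcp [0.53724653 0.23506894 0.33271727] yaw -82.5188508672367 F [ 1.23753288  0.05261518 -0.00603022] t 12.75
scene amber 81 r 0.0944 deg 0.1
scene green 44 r 0.0953 deg 0.5
scene blue 49 r 0.0929 deg 0.9
scene violet 66 r 0.0954 deg 0.1
side green 104 r 0.0955 deg 0.2
side blue 89 r 0.0949 deg 0.2
side violet 82 r 0.0956 deg 0.3Traceback (most recent call last):
  File "<string>", line 3, in <module>
    toolp();wheel();lens()
                    ~~~~^^
  File "m.py", line 41, in lens
    ys,xs=np.nonzero(m); P=np.array([back(c,(x,y),.108)[:2] for x,y in zip(xs,ys)])-post
                                     ~~~~^^^^^^^^^^^^^^
  File "m.py", line 15, in back
    k=eyes.get_calibration(c);R=np.array(k['R']);t=np.array(k['t']);K=np.array(k['camera_matrix'])
ValueError: time passes only in moves, steps and waits
```

```bash
sed -i 's/eyes.get_calibration(c)/CAL[c]/; s/^H=/CAL={c:eyes.get_calibration(c) for c in ("scene","side")}\nH=/' m.py
python3 -c "
from m import *
lens()
cv2.imwrite('pics/side2.png',cv2.resize(eyes.capture('side')[120:320,200:440],None,fx=3,fy=3,interpolation=cv2.INTER_CUBIC))"
```

```text
scene none
side conf 0.7 n 629 r 0.001 0.144
  lens r 0.1177 deg -73.3 pos [0.4833 0.199 ]
```

View pics/side2.png

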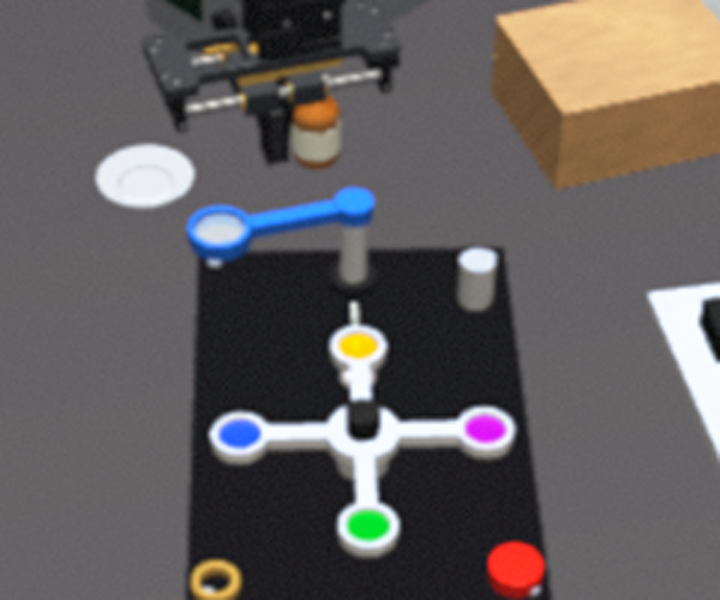

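Amber sits over the port and the lens arm is at −73.3°, with the fingers beyond it. I'll descend, touch and sweep.

Emit:
jog_arm([
  [-0.2,0,0,0],
  [0,0,0.7,0],
  [0,0,0.7,0],
  [0,0,0.7,0],
  [0,0,0.7,0],
  [0,0,0,0],
])

```text
time_s: 13.8
tcp_pos: [0.5361, 0.2385, 0.2747]
ee_rot: [[0.131, -0.991, -0.004], [-0.991, -0.131, -0.002], [0.002, 0.004, -1.0]]
wrist_force: [-0.8, 0.1, -0.0]
gripper_width: 0.007
gripper_force: 0.0
```

Emit:
jog_arm([
  [0.15,0,0,0],
  [0.15,0,0,0],
  [0.15,0,0,0],
  [0.1,0,0,0],
  [0.05,0,0,0],
  [0.05,0,0,0],
  [0.05,0,0,0],
  [0,0,0,0],
])

```text
time_s: 14.6
tcp_pos: [0.5385, 0.2248, 0.2768]
ee_rot: [[0.132, -0.991, 0.0], [-0.991, -0.132, 0.0], [-0.0, -0.0, -1.0]]
wrist_force: [0.4, 0.4, 0.4]
gripper_width: 0.004
gripper_force: 0.0
```

Emit:
jog_arm([
  [0.12,0.03,0,-0.5],
  [0.12,0.03,0,-0.5],
  [0.12,0.03,0,-0.5],
  [0.12,0.03,0,-0.5],
  [0.12,0.03,0,-0.5],
  [0.12,0.03,0,-0.5],
  [0.12,0.03,0,-0.5],
  [0.12,0.03,0,-0.5],
  [0,0,0,0],
])

```text
time_s: 15.5
tcp_pos: [0.5388, 0.2051, 0.2766]
ee_rot: [[0.436, -0.9, -0.001], [-0.9, -0.436, -0.0], [-0.0, 0.001, -1.0]]
wrist_force: [-0.3, 0.7, -0.1]
gripper_width: -0.0
gripper_force: 0.3
```

```bash
python3 -c "
from m import *
toolp();lens();wheel(['green','violet'])"
```

```text
tool-rel-post xy -0.018120631707867586 0.05921996867561252 tcp [0.5388098  0.20505413 0.27662338] yaw -64.11963161481935 F [-0.31086762  0.71998993 -0.06401934] t 15.5
scene conf 0.64 n 298 r 0.001 0.105
side none
scene green 45 r 0.0951 deg 0.6
scene violet 68 r 0.0954 deg 0.1
side green 104 r 0.0955 deg 0.2
side violet 83 r 0.0955 deg 0.3
```

Emit:
jog_arm([
  [0.12,0.03,0,-0.5],
  [0.12,0.03,0,-0.5],
  [0.12,0.03,0,-0.5],
  [0.12,0.03,0,-0.5],
  [0.12,0.03,0,-0.5],
  [0.12,0.03,0,-0.5],
  [0.12,0.03,0,-0.5],
  [0.12,0.03,0,-0.5],
  [0.12,0.03,0,-0.5],
  [0,0,0,0],
])

```text
time_s: 16.8
tcp_pos: [0.5469, 0.1842, 0.2766]
ee_rot: [[0.725, -0.689, -0.001], [-0.689, -0.725, -0.0], [-0.0, 0.001, -1.0]]
wrist_force: [-0.8, 0.5, 0.5]
gripper_width: 0.005
gripper_force: 0.5
```

Emit:
jog_arm([
  [0.12,0.03,0,-0.5],
  [0.12,0.03,0,-0.5],
  [0.12,0.03,0,-0.5],
  [0.12,0.03,0,-0.5],
  [0.12,0.03,0,-0.5],
  [0.12,0.03,0,-0.5],
  [0.12,0.03,0,-0.5],
  [0.12,0.03,0,-0.5],
  [0,0,0,0],
])

```text
time_s: 17.7
tcp_pos: [0.5596, 0.1691, 0.2764]
ee_rot: [[0.905, -0.426, -0.001], [-0.426, -0.905, -0.001], [-0.001, 0.001, -1.0]]
wrist_force: [-2.5, -0.1, -0.1]
gripper_width: 0.004
gripper_force: 0.8
```

```bash
python3 -c "
from m import *
toolp();lens();wheel(['green','violet'])
cv2.imwrite('pics/side3.png',cv2.resize(eyes.capture('side')[120:320,200:440],None,fx=3,fy=3,interpolation=cv2.INTER_CUBIC))"
```

```text
tool-rel-post xy -0.01716690347221175 0.05835207381623912 tcp [0.55960828 0.1691227  0.27643463] yaw -25.217006888192657 F [-2.47346049 -0.0911988  -0.07688297] t 17.7
scene conf 0.91 n 592 r 0.001 0.146
  lens r 0.1153 deg -10.7 pos [0.561  0.1061]
side conf 0.8 n 480 r 0.001 0.151
  lens r 0.1202 deg -16.0 pos [0.5492 0.1057]
scene green 43 r 0.0955 deg 0.6
scene violet 68 r 0.0954 deg 0.1
side green 103 r 0.0954 deg 0.3
side violet 83 r 0.0955 deg 0.3
```

View pics/side3.png

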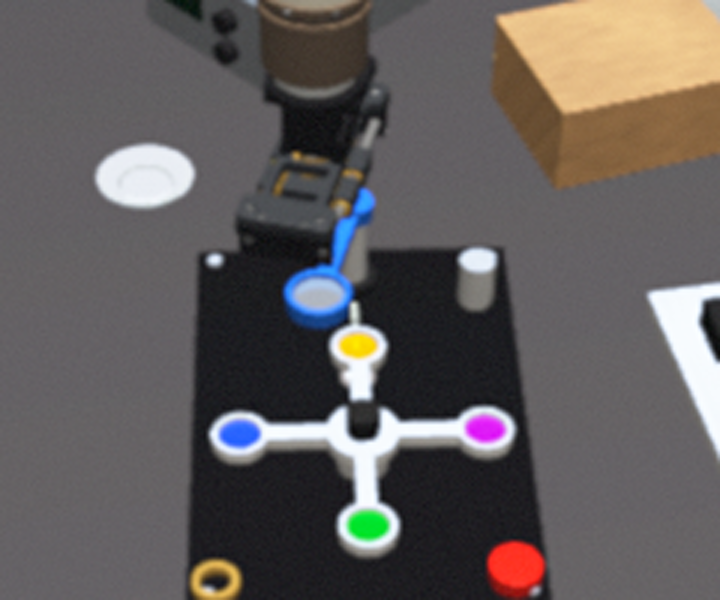

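The lens ring shows at crop (319,295), still left of amber. About 11–16° remains.

Emit:
jog_arm([
  [0.12,0.03,0,-0.5],
  [0.12,0.03,0,-0.5],
  [0.12,0.03,0,-0.5],
  [0.12,0.03,0,-0.5],
  [0,0,0,0],
])

```text
time_s: 18.55
tcp_pos: [0.5678, 0.1635, 0.2766]
ee_rot: [[0.961, -0.276, -0.001], [-0.276, -0.961, -0.0], [-0.001, 0.001, -1.0]]
wrist_force: [-2.3, -1.0, -0.3]
gripper_width: 0.009
gripper_force: 0.9
```

```bash
python3 -c "
from m import *
toolp();lens();wheel(['green','violet'])
a=cv2.resize(eyes.capture('side')[180:270,250:390],None,fx=4,fy=4,interpolation=cv2.INTER_CUBIC)
b=cv2.resize(eyes.capture('scene')[220:310,310:450],None,fx=4,fy=4,interpolation=cv2.INTER_CUBIC)
cv2.imwrite('pics/z4.png',cv2.resize(np.vstack([a,b]),None,fx=.8,fy=.8))"
```

```text
tool-rel-post xy -0.016902597157548892 0.057982961780201125 tcp [0.56776834 0.16352316 0.27662399] yaw -16.001752310736595 F [-2.31796237 -1.0283368  -0.33994915] t 18.55
scene conf 0.65 n 779 r 0.001 0.146
  lens r 0.1153 deg -3.2 pos [0.5756 0.1019]
side conf 0.82 n 326 r 0.08 0.148
  lens r 0.1192 deg -6.9 pos [0.5672 0.1   ]
scene green 44 r 0.0953 deg 0.5
scene violet 68 r 0.0954 deg 0.1
side green 105 r 0.0954 deg 0.2
side violet 83 r 0.0955 deg 0.3
```

View pics/z4.png

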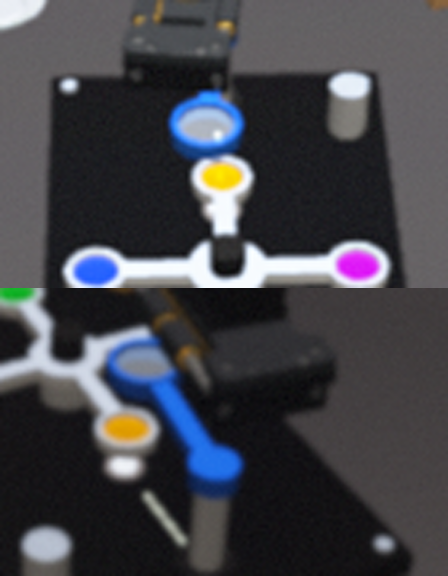

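```bash
python3 -c "
from m import *
for c,p in [('side',(314.4,218.4)),('scene',(354.7,242.5))]:
  P=back(c,p,.110)[:2]; print(c,P, P-port)
for a in (-8,-6,-4,-2,0):
  t=np.radians(a)+np.arctan2(*(port-post)[::-1]); X=np.array([*(post+.115*np.array([np.cos(t),np.sin(t)])),.11]); print(a,proj('side',X),proj('scene',X))
"
```

```text
side [0.57043823 0.10256451] [-0.01146177  0.00156451]
scene [0.57054285 0.10302421] [-0.01135715  0.00202421]
-8 [312.50748971 218.02539131] [356.72264853 242.23238032]
-6 [314.19641576 218.13936207] [354.99538424 242.55704375]
-4 [315.89021812 218.21340823] [353.28849335 242.91854766]
-2 [317.58649529 218.24741626] [351.60358131 243.3166911 ]
0 [319.28284122 218.24133744] [349.9422532  243.75124964]
```

Both cameras agree on −5.7°, so I'll finish that turn.

Emit:
jog_arm([
  [0.12,0.03,0,-0.5],
  [0.12,0.03,0,-0.5],
  [0.06,0.02,0,-0.25],
  [0,0,0,0],
  [0,0,0,0],
])

```text
time_s: 19.45
tcp_pos: [0.5733, 0.1606, 0.2767]
ee_rot: [[0.984, -0.178, 0.0], [-0.178, -0.984, -0.0], [0.0, 0.0, -1.0]]
wrist_force: [-1.9, -0.5, -0.7]
gripper_width: 0.005
gripper_force: 0.9
```

Emit:
jog_arm([
  [-0.2,0,0,0],
  [-0.6,0,0,0],
  [-0.4,0,0,0],
  [0,0,-1,0],
  [0,0,-1,0],
  [0,0,-1,0],
  [0,0,-1,0],
  [0,0,-1,0],
  [0,0,0,0],
])

```text
time_s: 20.35
tcp_pos: [0.5497, 0.1654, 0.3804]
ee_rot: [[0.984, -0.177, 0.007], [-0.177, -0.984, 0.003], [0.007, -0.005, -1.0]]
wrist_force: [0.0, -0.4, 0.4]
gripper_width: 0.007
gripper_force: 0.0
```

```bash
python3 -c "
from m import *
toolp();wheel()
a=cv2.resize(eyes.capture('side')[180:270,250:390],None,fx=4,fy=4,interpolation=cv2.INTER_CUBIC)
b=cv2.resize(eyes.capture('scene')[220:310,310:450],None,fx=4,fy=4,interpolation=cv2.INTER_CUBIC)
cv2.imwrite('pics/z5.png',cv2.resize(np.vstack([a,b]),None,fx=.8,fy=.8))"
```

```text
tool-rel-post xy -0.04081202902666872 0.057281536044734946 tcp [0.54970379 0.16543325 0.38041011] yaw -10.181721059841534 F [ 0.04538087 -0.42757502  0.3891515 ] t 20.35
scene amber 81 r 0.0943 deg 0.2
scene green 43 r 0.0955 deg 0.6
scene blue 57 r 0.0946 deg 0.5
scene violet 66 r 0.0954 deg 0.1
side green 104 r 0.0955 deg 0.2
side blue 89 r 0.0949 deg 0.2
side violet 83 r 0.0955 deg 0.3
```

View pics/z5.png

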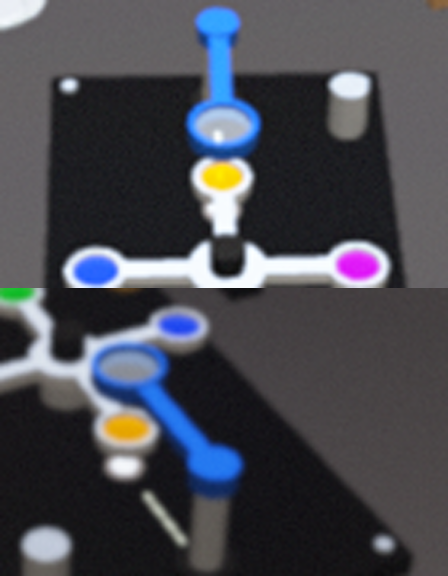

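The lens centre is at about (319.7,219) in the side view and (350.3,244.4) in the scene view. Both match the 0° prediction within a pixel, amber is still in place and the robot is clear.

```bash
python3 -c "
from m import *
print(r.finish_job())"
```

```text
the job is handed in; nothing more can be done
None
```

The job is handed in: the cameras showed the amber filter and the lens both centred over the port to within about 1°, the arm was clear of everything at about 20 s, and the verdict was not returned.

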